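Hang the long thermometer in the wax pot

ROBOT

A 7-joint arm with a two-finger parallel gripper is mounted at the origin on the work surface. World frame = base frame: x ahead of the robot, y to its left, z up, the work surface at z = 0. Lengths are in m, angles in rad, forces in N, time in s.
With the tool pointing down it reaches from about 0.4 to 0.85 m from the base axis. Payload 10.4 kg.
Tool frame: the origin (TCP) lies midway between the tips of the shut fingers; the grasp point (between the pads) lies manip.grip_depth behind it (manip.grip_depth is the distance from the TCP to the grasp point, in m); z points along the fingers, x is the direction in which the jaws open and shut, and the axes are right-handed (so a half turn about z gives the same grasp; the last joint's range is limited). The gripper opens to 85 mm and grips with 20 to 120 N. Pads are 22 mm wide; open, the fingers measure 114 mm over their backs; the gripper's body (76 mm by 85 mm) begins 54 mm behind the grasp point. The pads swing forward as they close: fully open they stand 13 mm farther back than shut.
Start: joints at [-1.214, 0.332, -0.065, 1.46, 0.022, 1.35, -0.088], TCP at [0.232, 0.58, 0.231] pointing down, gripper open.
Joint ranges: [-2.6, 2.6], [-0.5, 2.12], [-1.47, 1.34], [0.16, 2.42], [-1.27, 4.41], [0.06, 2.06], [-2.6, 2.6]. Speed limits (rad/s): [2.22, 2.22, 2.79, 2.79, 3.14, 3.14, 3.14].

INTERFACE

Orientations are given as a unit quaternion [x, y, z, w].
In Python, from workcell import manip gives the robot as it stands. The module is installed in compiled form; this text tells all that it offers.
- The arm moves only by the tool send_rows, never from a script. Its argument "steps" is a list of rows, each a list of 2 entries, a list of its own where there are three numbers: the shift along the tool's x, y, z in m, then the turn about the tool's z in rad. In form: [[[x, y, z], spin], ...]. A call has exactly 8 rows; each row is the pose to reach, as a shift and turn from the pose commanded when the call began, along the tool's axes at that moment; what a row does not reach only later rows make up. A row lasts 1/8 s, in which the tool goes at most 62.5 mm and 10.7 degrees, less where a joint would pass 70% of its speed; a pose out of reach is approached as far as the arm can. A call with a gripper value outside its range is refused whole. "hand" is the opening, from 0 (shut) to 1 (fully open), set as the call begins (left out, the last holds). The fingers move at their own pace and stop on an object; "force" is the grip in N (left out, the last holds). Time passes only in rows, so rows that repeat a pose let the fingers close, or fill a call up. It gives the time, the measured TCP pose, the force and the opening at its end, in the units of the state.
- manip.get_obs(): the state, without advancing time (a new reading comes with each control period).
- manip.camera(name): name is "scene" or "top"; returns (picture, depth): 420x560x3 uint8, red, green, blue; 420x560 float32, m along the optical axis (not along the pixel's ray), 0 where there is no reading.
- manip.camera_info(name): a dict with "intrinsics" (3x3 intrinsics, pixels), "pose" (4x4, takes a point from camera to world coordinates). Camera axes: x right, y up, looking along -z (the intrinsics and any distortion apply to the point x, -y, -z); pixel columns grow to the right and rows downward; lengths in m; the calibration is good to about 2 mm. A picture is of the moment at which its call begins. camera_info takes no time and is no camera call.
- manip.hand_in(): hands the job in, once; it reports no verdict.
The state is a dict: "clock": time; "joint_pos": joint angles; "joint_velocities": joint speeds; "tau": joint torques, N m; "position": TCP position; "ee_rot": TCP orientation; "ft_force": force on the tool from outside, world axes, zero at the start; "torque": the same for the moment, N m; "grip_width": opening from 0.0 (shut) to 1.0 (fully open).
Only numpy, scipy, OpenCV 4.12 (cv2) and the standard library are available. Lean on these libraries where they do the work, as an engineer would, in place of code of your own. Each camera call takes 0.05 s, during which the arm holds its last target.

TASK

Get the wax pot ready for melting. Lift the dial thermometer with the longer stem up off its rack hook and hook it over the pot's rim with the stem inside, on either bare side about midway between spout and handle; keep hold of it until its clip rests fully down on the rim, then let go. Leave the pot standing where it is on the hotplate, and the other things hanging on the rack and the candle tins as they are.

Things in the scene. Friction and masses are not known exactly. Their poses are not given: they have to be found in the camera images.
- thermo_long: steel dial thermometer, longer stem, 80 g: round dial 56 mm across on a 6 mm stem with, behind it, a fixed hanging clip like an upside-down U, 16 mm wide. Origin: underside of the clip's bridge (rests on hook or rim), mid-throat. z up; +x from stem to clip tail. Throat x -6 to +6 mm; stem axis at x -9 mm. Hung up, it settles until the stem touches the hook or rim (up to 4 mm sideways)
- thermo_long_dial (a point): centre of the long thermometer's dial, at x -9, z +36 mm in its frame. The dial is 14 mm thick along x; its two flat faces (white one on the -x side) are the place to grip. Dial spans z +8 to +64 mm
- thermo_long_tip (a point): lower end of the long thermometer's stem (x -9 mm, z -95 mm in its frame)
- thermo_long_tail (a point): lower end of the long thermometer's clip tail (x 10.5 mm, z -25 mm in its frame); the tail's lowest 8 mm flare outward to x 12 mm. The clip must rise 25 mm to come free of the hook
- thermo_short: bystander: the same thermometer with a shorter stem (ends 50 mm below the clip's bridge); same dial, clip and frame; hangs on another hook of the rack
- ladle: bystander: small steel ladle hanging on a hook of the rack by the bent-over top of its 14 mm strip handle; origin and axes as for the thermometers; reaches 125 mm down and 63 mm towards -x, at most 3 mm above its origin
- rack: fixed rack: foot 340 by 130 mm, two posts, a 10 mm rod along y (145 mm up, 44 mm behind the hooks at +x), three upturned strip hooks at y -95, 0, 95 mm: tongue at x 0, 20 mm wide, 4 mm thick, top 175 mm up, root 28 mm lower. Which item hangs where varies; stems hang on the -x side of the tongues, roughly facing the robot. Origin: on the bench under the middle hook
- pot: loose empty aluminium pouring pot, 0.55 kg, round, straight-sided: 123 mm outside, wall 4 mm (rim mid-line at radius 59.5 mm), 115 mm tall, inner floor 4 mm up. Stands on the hotplate. Origin: centre of its underside, z up; V spout at +x (reaches 90 mm from the axis), handle at -x (reaches 115 mm); bare sides at +y and -y
- hotplate: fixed single-ring hotplate (cold), 190 by 210 mm, its ring's top 40 mm above the bench; origin: centre of its underside
- tin0: bystander: round copper candle tin 78 mm across, 70 mm tall; origin: centre of its underside
- tin1: bystander: round copper candle tin 78 mm across, 66 mm tall, filled with set wax; origin as tin0
- tin2: bystander: round copper candle tin 78 mm across, 70 mm tall; origin as tin0
Not all that is in view belongs to the job. What is shaped like the thermo_long but orange or purple is not meant. There is more than one size of the pot; the one meant has the size given above.

How it is judged:
On the way, in this order (a step that is already met when the one before it is completed fails the run):
1. the long thermometer is lifted up and off its hook: held clear of the rack, its clip more than 30 mm above the hook's top (z of thermo_long in the frame of rack above 0.205 m and contact force between the fingers and thermo_long above 0.5 N and contact force between thermo_long and rack below 0.1 N), for 0.1 s.
2. still held by the fingers, its clip is lowered right down on the pot's rim (within 6 mm), stem inside (z of thermo_long in the frame of pot between 0.11 and 0.121 m and horizontal distance between thermo_long_tip and pot below 0.058 m and horizontal distance between thermo_long_tail and pot above 0.0615 m and contact force between the fingers and thermo_long above 0.5 N), for 0.1 s.
At the end, for the whole second after the job is handed in: Long thermometer let go, still, leaning under 10 deg: clip within 4 mm of down on the rim, stem inside, tail outside, within 35 mm of a bare side's middle along the spout-handle line. Pot upright, under 25 mm from its start; short thermometer and ladle still hung (within 20 mm), tins within 30 mm (z of thermo_long in the frame of pot between 0.111 and 0.119 m and x of thermo_long in the frame of pot between -0.035 and 0.035 m and horizontal distance between thermo_long_tip and pot below 0.058 m and horizontal distance between thermo_long_tail and pot above 0.0615 m and angle between thermo_long's own z axis and vertical below 0.17 rad and linear speed of each of thermo_long, pot below 0.02 m/s and contact force between thermo_long and pot above 0.2 N and angle between pot's own z axis and vertical below 0.04 rad and distance of pot from where it was at the start of the episode below 0.025 m and distance of each of thermo_short, ladle from where it was at the start of the episode below 0.02 m and distance of each of tin0, tin1, tin2 from where it was at the start of the episode below 0.03 m); the robot touches nothing.
It fails at once if the pot is shifted more than 40 mm or tipped more than 10 degrees (distance of pot from where it was at the start of the episode above 0.04 m or angle between pot's own z axis and vertical above 0.17 rad).
It fails at once if the short thermometer or the ladle is taken or knocked off its hook (moved more than 30 mm) (distance of any of thermo_short, ladle from where it was at the start of the episode above 0.03 m).
It fails at once if a candle tin is pushed more than 30 mm (distance of any of tin0, tin1, tin2 from where it was at the start of the episode above 0.03 m).
It also fails if it takes over 51 s, if anything falls off the work surface, if the arm or the gripper's body presses on something with over 40 N, if the wrist force passes 120 N, or if a joint passes its speed limit or range.

## Working session

There is one attempt and no reset: what is moved stays moved. The work goes in short steps, Python scripts to look and compute and a tool call to move; the robot and the scene stay as the last step left them, time stands still between calls to the robot, and variables do not carry over. Pictures are saved under pics/ and viewed, and the job is handed in when it is done.

Besides the shell and the picture viewer there is one more tool, called after ">>>" in YAML: its name, and indented under it one key for each argument. send_rows: Moves the arm, as the interface text tells. Its arguments: {"type":"object","properties":{"steps":{"type":"array"},"hand":{"type":"number"},"force":{"type":"number"}},"required":["steps"]}

```bash
mkdir -p pics; python3 - <<'E'
from workcell import manip
import cv2,numpy as np
o=manip.get_obs();print({k:np.round(v,3) for k,v in o.items()}, manip.grip_depth)
for n in ("scene","top"):
    p,d=manip.camera(n);i=manip.camera_info(n)
    cv2.imwrite(f"pics/{n}0.png",p[:,:,::-1]);np.savez(f"{n}0.npz",p=p,d=d,K=i["intrinsics"],T=i["pose"])
    print(n,i)
E
```

```text
{'clock': np.float64(0.0), 'joint_pos': array([-1.214,  0.333, -0.065,  1.461,  0.022,  1.35 , -0.088]), 'joint_velocities': array([-0.002,  0.001, -0.001, -0.001,  0.001,  0.002,  0.002]), 'tau': array([ 0.0000e+00, -6.2545e+01,  4.9000e-02, -3.9161e+01,  1.6000e-02,
        1.0000e-02, -0.0000e+00]), 'position': array([0.232, 0.58 , 0.23 ]), 'ee_rot': array([ 0.828,  0.561, -0.001,  0.   ]), 'ft_force': array([0.701, 0.446, 0.236]), 'torque': array([-0.018, -0.018,  0.05 ]), 'grip_width': np.float64(1.003)} 0.0187
scene {'intrinsics': array([[544.98224537,   0.        , 276.63614119],
       [  0.        , 544.98224537, 202.34252828],
       [  0.        ,   0.        ,   1.        ]]), 'pose': array([[-0.17763325, -0.58579829,  0.79075077,  1.61290438],
       [ 0.9838335 , -0.0871257 ,  0.15646328,  0.23595123],
       [-0.02276121,  0.80576018,  0.59180441,  0.9825286 ],
       [ 0.        ,  0.        ,  0.        ,  1.        ]])}
top {'intrinsics': array([[400.36231291,   0.        , 272.56463493],
       [  0.        , 400.36231291, 212.13367215],
       [  0.        ,   0.        ,   1.        ]]), 'pose': array([[-0.01113893,  0.99304554, -0.11720274,  0.39873727],
       [-0.99938006, -0.0149708 , -0.03186499, -0.00591494],
       [-0.033398  ,  0.11677514,  0.99259667,  1.05150525],
       [ 0.        ,  0.        ,  0.        ,  1.        ]])}
```

View pics/scene0.png

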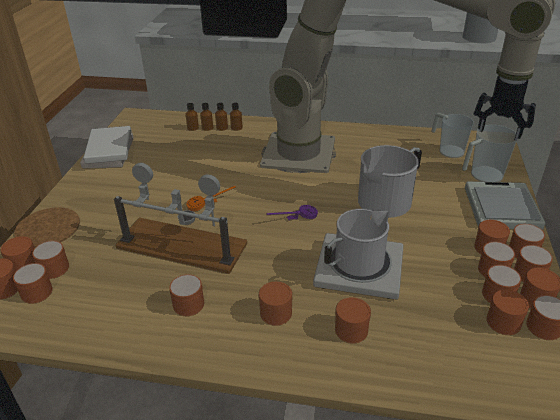

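View pics/top0.png

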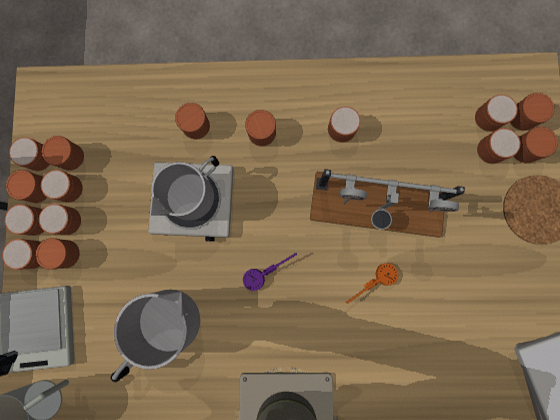

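```bash
python3 - <<'E'
import cv2
a=cv2.imread("pics/scene0.png")[145:275,105:265];cv2.imwrite("pics/s1.png",cv2.resize(a,None,fx=4.9,fy=4.6,interpolation=2))
a=cv2.imread("pics/top0.png")[160:245,300:470];cv2.imwrite("pics/t1.png",cv2.resize(a,None,fx=4.6,fy=4.6,interpolation=2))
a=cv2.imread("pics/top0.png")[145:250,140:240];cv2.imwrite("pics/t2.png",cv2.resize(a,None,fx=5,fy=5,interpolation=2))
E
```

```text
(no output)
```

View pics/s1.png

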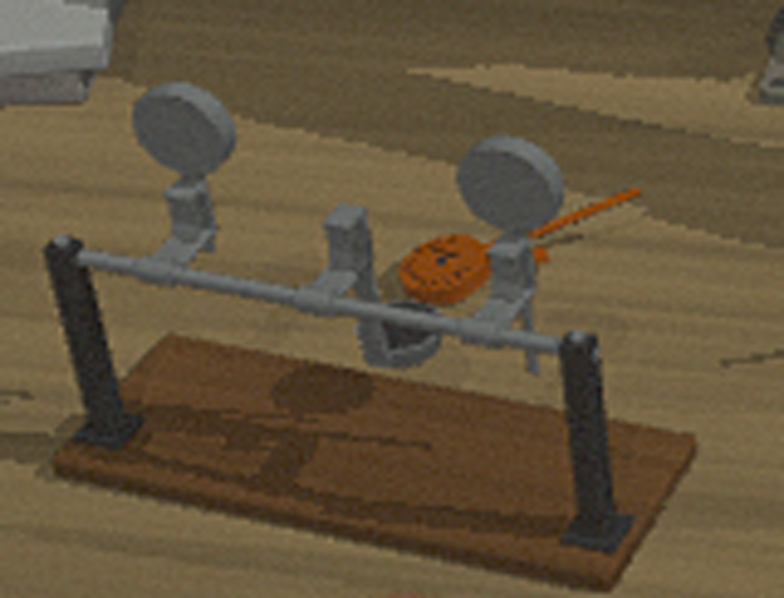

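View pics/t1.png

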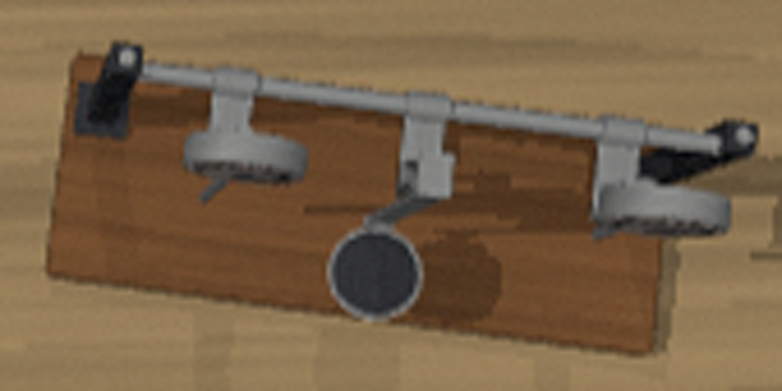

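View pics/t2.png

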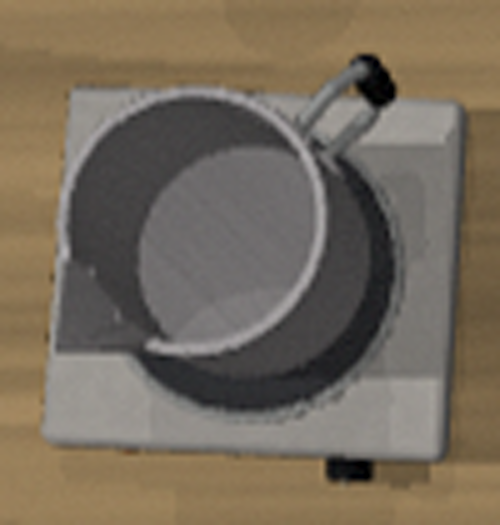

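```bash
cat > h.py <<'E'
import numpy as np
def cloud(n):
    f=np.load(n+".npz");d=f["d"];K=f["K"];T=f["T"]
    v,u=np.mgrid[:d.shape[0],:d.shape[1]]
    P=np.stack([(u-K[0,2])/K[0,0]*d,-(v-K[1,2])/K[1,1]*d,-d],-1)
    W=P@T[:3,:3].T+T[:3,3];W[d==0]=np.nan
    return W,f["p"]
E
python3 - <<'E'
from h import *
import cv2
from scipy.optimize import least_squares
for n in ("top0","scene0"):
    W,p=cloud(n)
    print("==",n)
    # rack region
    R=W.reshape(-1,3);R=R[np.isfinite(R).all(1)]
    rx=R[(R[:,2]>0.19)&(R[:,0]>.35)&(R[:,0]<.6)&(R[:,1]>-.5)&(R[:,1]<0.05)]
    for s in (rx[rx[:,1]>-.22],rx[rx[:,1]<-.3]):
        if len(s)<5: continue
        c=s[:,:2].mean(0);_,_,vt=np.linalg.svd(s[:,:2]-c)
        print("dial",len(s),"mean",s.mean(0).round(4),"min",s.min(0).round(4),"max",s.max(0).round(4),"dir",np.degrees(np.arctan2(vt[0,1],vt[0,0])).round(1))
    # rod
    m=R[(R[:,2]>0.135)&(R[:,2]<.155)&(R[:,0]>.35)&(R[:,0]<.65)&(R[:,1]>-.5)&(R[:,1]<0.0)]
    print("rodlevel",len(m),m.min(0),m.max(0))
    # rim
    q=R[(R[:,2]>0.148)&(R[:,2]<.162)&(R[:,0]>.35)&(R[:,0]<.62)&(R[:,1]>.05)&(R[:,1]<0.35)]
    print("rim",len(q),q.min(0).round(3),q.max(0).round(3))
    if len(q)>10:
        f=lambda x:np.hypot(q[:,0]-x[0],q[:,1]-x[1])-x[2]
        r=least_squares(f,[q[:,0].mean(),q[:,1].mean(),.06],loss="soft_l1",f_scale=.002);print(r.x.round(4),np.median(abs(f(r.x))))
    np.save(n+"_rim.npy",q)
for n,pts in (("top0",[(192,260),(200,190),(212,160),(210,163),(381,218),(349,185),(326,176),(460,190),(443,203),(190,120),(260,125),(344,120)]),):
    W,p=cloud(n)
    for u,v in pts: print(u,v,W[v,u].round(3))
E
```

```text
== top0
dial 265 mean [ 0.5313 -0.1463  0.2269] min [ 0.5228 -0.1762  0.1901] max [ 0.5438 -0.1209  0.2411] dir -99.4
dial 286 mean [ 0.5037 -0.3311  0.2262] min [ 0.4945 -0.3611  0.19  ] max [ 0.5161 -0.3086  0.2419] dir -101.3
rodlevel 945 [ 0.50253459 -0.40715243  0.13516441] [ 0.59969568 -0.09317801  0.15487647]
rim 471 [0.499 0.177 0.148] [0.62  0.302 0.159]
[0.56   0.2399 0.0607] 0.0018935759890659279
== scene0
dial 339 mean [ 0.5407 -0.1478  0.2176] min [ 0.5254 -0.1774  0.1901] max [ 0.5505 -0.121   0.2421] dir -95.5
dial 316 mean [ 0.5129 -0.3347  0.2178] min [ 0.4973 -0.3667  0.1903] max [ 0.5212 -0.3092  0.2414] dir 85.3
rodlevel 739 [ 0.51257901 -0.41040451  0.13522499] [ 0.60664775 -0.09476936  0.15498838]
rim 382 [0.5   0.177 0.148] [0.62 0.3  0.16]
[0.5643 0.2392 0.0607] 0.002272190140242967
192 260 [0.399 0.24  0.002]
200 190 [0.578 0.213 0.042]
212 160 [0.631 0.163 0.143]
210 163 [ 0.659  0.195 -0.   ]
381 218 [ 0.496 -0.238  0.073]
349 185 [ 0.565 -0.152  0.148]
326 176 [ 0.586 -0.099  0.154]
460 190 [ 0.548 -0.397  0.155]
443 203 [ 0.508 -0.326  0.236]
190 120 [0.757 0.235 0.065]
260 125 [0.738 0.055 0.07 ]
344 120 [ 0.747 -0.158  0.067]
```

```bash
python3 - <<'E'
from h import *
import cv2
for n in ("top0","scene0"):
    W,p=cloud(n);print("==",n)
    R=W.reshape(-1,3);C=p.reshape(-1,3).astype(int);ok=np.isfinite(R).all(1);R=R[ok];C=C[ok]
    c=np.array([.562,.2395]);dr=R[:,:2]-c;rr=np.hypot(*dr.T);a=np.degrees(np.arctan2(dr[:,1],dr[:,0]))
    m=(R[:,2]>.135)&(R[:,2]<.17)&(rr>.066)&(rr<.125)
    for lo,hi in ((90,200),(-100,60)):
        k=m&(a>lo)&(a<hi)
        if k.sum(): print("spout/handle",lo,k.sum(),"maxr",rr[k].max().round(3),"med ang",np.median(a[k]).round(1),"far",a[k][np.argsort(rr[k])[-6:]].round(1))
    k=(R[:,2]>.045)&(rr>.085)&(rr<.125)&(C.max(1)<50)
    if k.sum():print("black",k.sum(),R[k].mean(0).round(3),np.median(a[k]).round(1))
    # rim top heights
    k=(abs(rr-.0595)<.003)&(R[:,2]>.14);print("rim z pct",np.percentile(R[k,2],[5,25,50,75,95]).round(4))
    # rod
    k=(R[:,2]>.140)&(R[:,2]<.156)&(R[:,0]>.54)&(R[:,0]<.6)&(R[:,1]>-.38)&(R[:,1]<-.11);f=np.polyfit(R[k,1],R[k,0],1);print("rod",f,"yaw",np.degrees(-np.arctan(f[0])))
    # dial back/front faces
    for y0,y1 in ((-.19,-.11),(-.37,-.30)):
        k=(R[:,2]>.2)&(R[:,2]<.245)&(R[:,0]>.48)&(R[:,0]<.57)&(R[:,1]>y0)&(R[:,1]<y1)
        X=np.c_[R[k][:,1:],np.ones(k.sum())]
        w=np.ones(k.sum(),bool)
        for _ in range(6):
            s=np.linalg.lstsq(X[w],R[k][w,0],rcond=None)[0];e=R[k][:,0]-X@s
            w=e>-0.003 if n=="scene0" else e>-9
        print("dialplane x=ay+bz+c",s.round(3),"yaw",np.degrees(-np.arctan(s[0])).round(1),"n",w.sum(),"y",R[k][:,1].min().round(4),R[k][:,1].max().round(4),"zmax",R[k][:,2].max().round(4),"xat ymid z.215",(s@[(R[k][:,1].min()+R[k][:,1].max())/2,.215,1]).round(4))
    # low stuff: stems
    k=(R[:,2]>.05)&(R[:,2]<.135)&(R[:,0]>.45)&(R[:,0]<.58)&(R[:,1]>-.37)&(R[:,1]<-.1)
    for lo,hi in ((-.2,-.1),(-.37,-.29)):
        kk=k&(R[:,1]>lo)&(R[:,1]<hi);print("stem",kk.sum(),R[kk].min(0).round(3) if kk.sum() else "",R[kk].max(0).round(3) if kk.sum() else "", np.median(R[kk],0).round(4))
E
```

```text
== top0
spout/handle 90 96 maxr 0.085 med ang 133.6 far [136.9 134.4 132.  136.3 133.9 135.1]
spout/handle -100 65 maxr 0.113 med ang -46.1 far [-45.8 -46.7 -46.  -47.7 -43.9 -44.9]
black 49 [0.632 0.161 0.123] -48.7
rim z pct [0.1414 0.1494 0.1539 0.1556 0.1574]
rod [0.13626528 0.5983056 ] yaw -7.759633622744805
dialplane x=ay+bz+c [0.164 0.217 0.506] yaw -9.3 n 252 y -0.1762 -0.1209 zmax 0.2411 xat ymid z.215 0.5282
dialplane x=ay+bz+c [0.207 0.188 0.53 ] yaw -11.7 n 269 y -0.3611 -0.3086 zmax 0.2419 xat ymid z.215 0.5008
stem 14 [ 0.53  -0.149  0.083] [ 0.535 -0.145  0.134] [ 0.5322 -0.1464  0.1135]
stem 4 [ 0.503 -0.336  0.127] [ 0.507 -0.333  0.133] [ 0.5047 -0.3342  0.1293]
== scene0
spout/handle 90 55 maxr 0.081 med ang 136.4 far [135.6 134.2 137.4 133.1 133.5 136.1]
spout/handle -100 100 maxr 0.117 med ang -43.7 far [-43.9 -45.8 -45.2 -40.7 -42.9 -41.4]
black 104 [0.644 0.164 0.116] -42.4
rim z pct [0.1414 0.1451 0.1517 0.1547 0.1572]
rod [0.10663979 0.59411042] yaw -6.087005646496953
dialplane x=ay+bz+c [0.128 0.012 0.559] yaw -7.3 n 206 y -0.1774 -0.121 zmax 0.2421 xat ymid z.215 0.5423
dialplane x=ay+bz+c [0.164 0.02  0.566] yaw -9.3 n 183 y -0.3667 -0.3092 zmax 0.2414 xat ymid z.215 0.5143
stem 26 [ 0.532 -0.154  0.083] [ 0.541 -0.146  0.13 ] [ 0.5366 -0.1493  0.113 ]
stem 5 [ 0.506 -0.337  0.127] [ 0.514 -0.336  0.133] [ 0.5067 -0.3357  0.1326]
```

>>> send_rows:
  steps:
    - [[0,0,-0.055],0]
    - [[-0.02,0.035,-0.1],0.1]
    - [[-0.05,0.085,-0.13],0.2]
    - [[-0.08,0.135,-0.15],0.32]
    - [[-0.105,0.18,-0.16],0.44]
    - [[-0.13,0.225,-0.17],0.56]
    - [[-0.155,0.265,-0.17],0.68]
    - [[-0.18,0.305,-0.17],0.8]
  hand: 0.6
  force: 40

```text
clock: 1.1
position: [0.4489, 0.2987, 0.4012]
ee_rot: [0.981, 0.192, -0.0, -0.0]
ft_force: [0.6, -0.2, -0.0]
grip_width: 0.599
```

```bash
cat > go.py <<'E'
import sys,numpy as np
from workcell import manip
from scipy.spatial.transform import Rotation as R
x,y,z,yaw=map(float,sys.argv[1:5])
o=manip.get_obs();r=R.from_quat(o["ee_rot"]);M=r.as_matrix()
cy=np.degrees(np.arctan2(M[1,0],M[0,0]))
print("pos",o["position"].round(4),"yaw",cy.round(2),"w",o["grip_width"],"shift",(M.T@(np.array([x,y,z])-o["position"])).round(4),"spin",np.radians((cy-yaw+90)%180-90).round(4))
E
python3 go.py .533 -.148 .30 -7.5
```

```text
pos [0.4489 0.2987 0.4012] yaw 22.17 w 0.5988644644205594 shift [-0.0907  0.4454  0.1011] spin 0.5178
```

>>> send_rows:
  steps:
    - [[-0.01,0.055,0],0.09]
    - [[-0.022,0.11,0],0.18]
    - [[-0.034,0.167,0],0.28]
    - [[-0.046,0.225,0],0.37]
    - [[-0.058,0.283,0.01],0.45]
    - [[-0.07,0.341,0.03],0.518]
    - [[-0.081,0.396,0.06],0.518]
    - [[-0.091,0.445,0.08],0.518]

```text
clock: 2.1
position: [0.5333, -0.1477, 0.32]
ee_rot: [0.998, -0.064, -0.0, -0.0]
ft_force: [-0.0, 0.6, 0.5]
grip_width: 0.599
```

```bash
python3 go.py .533 -.148 .192 -7.5; python3 - <<'E'
from workcell import manip
import cv2,numpy as np
n="scene";p,d=manip.camera(n)
cv2.imwrite("pics/s2.png",cv2.resize(p[60:270,90:310,::-1],None,fx=3.5,fy=2.8))
E
```

```text
pos [ 0.5333 -0.1477  0.32  ] yaw -7.29 w 0.5985030171504694 shift [-0.0002  0.0004  0.128 ] spin 0.0036
```

View pics/s2.png

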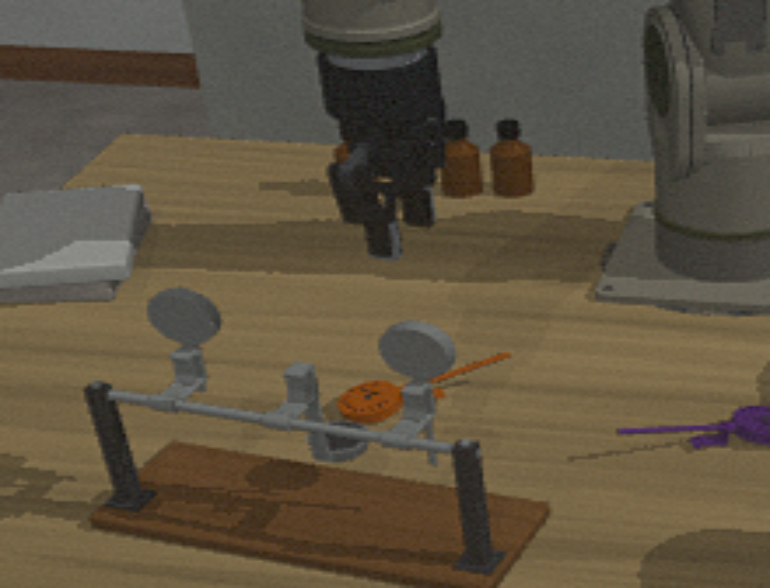

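>>> send_rows:
  steps:
    - [[0,0,0.03],0]
    - [[0,0,0.055],0]
    - [[0,0,0.075],0]
    - [[0,0,0.09],0]
    - [[0,0,0.105],0]
    - [[0,0,0.118],0]
    - [[0,0,0.128],0]
    - [[0,0,0.128],0]

```text
clock: 3.15
position: [0.5334, -0.1458, 0.1927]
ee_rot: [0.998, -0.063, -0.001, -0.0]
ft_force: [-0.6, 0.5, 0.0]
grip_width: 0.603
```

```bash
python3 - <<'E'
from workcell import manip
import cv2,numpy as np
n="scene";p,d=manip.camera(n)
cv2.imwrite("pics/s3.png",cv2.resize(p[130:270,105:265,::-1],None,fx=4.9,fy=4.2))
n="top";p,d=manip.camera(n)
cv2.imwrite("pics/t3.png",cv2.resize(p[100:245,300:470,::-1],None,fx=4,fy=4))
E
```

```text
(no output)
```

View pics/s3.png

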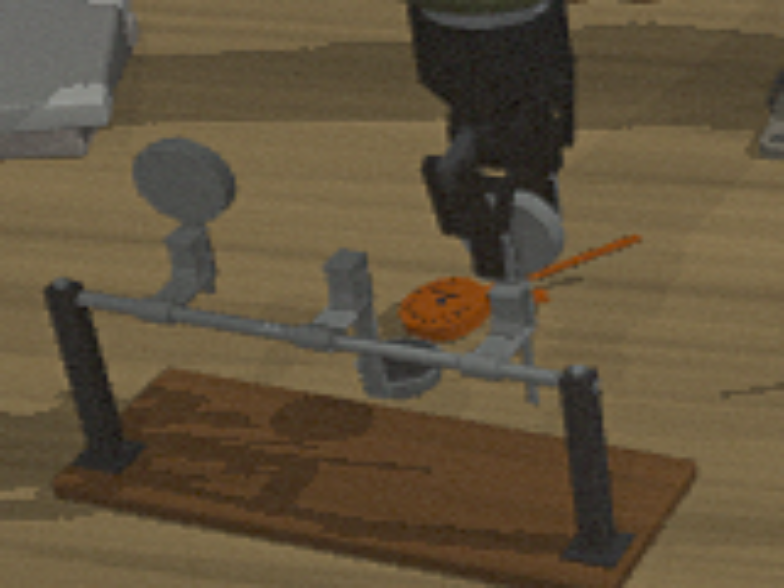

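View pics/t3.png

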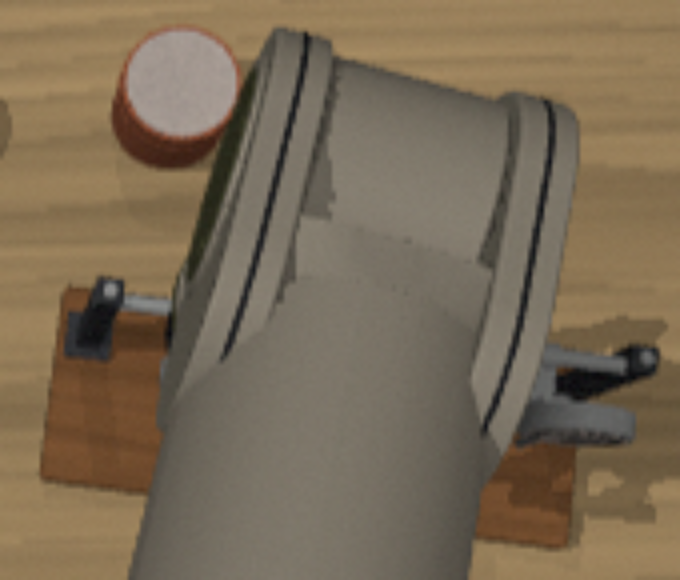

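>>> send_rows:
  steps:
    - [[0,0,0],0]
    - [[0,0,0],0]
    - [[0,0,0],0]
    - [[0,0,0],0]
    - [[0,0,0],0]
    - [[0,0,0],0]
    - [[0,0,0],0]
    - [[0,0,0],0]
  hand: 0
  force: 50

```text
clock: 4.25
position: [0.534, -0.1459, 0.1937]
ee_rot: [0.998, -0.063, 0.0, -0.0]
ft_force: [0.2, -0.2, 4.7]
grip_width: 0.157
```

```bash
python3 go.py .533 -.148 .192 -7.5; python3 - <<'E'
from workcell import manip
import cv2,numpy as np
n="scene";p,d=manip.camera(n)
cv2.imwrite("pics/s4.png",cv2.resize(p[130:270,105:265,::-1],None,fx=4.9,fy=4.2))
E
```

```text
pos [ 0.534  -0.1459  0.1937] yaw -7.28 w 0.15672381566383506 shift [-0.0007  0.0022  0.0017] spin 0.0039
```

View pics/s4.png

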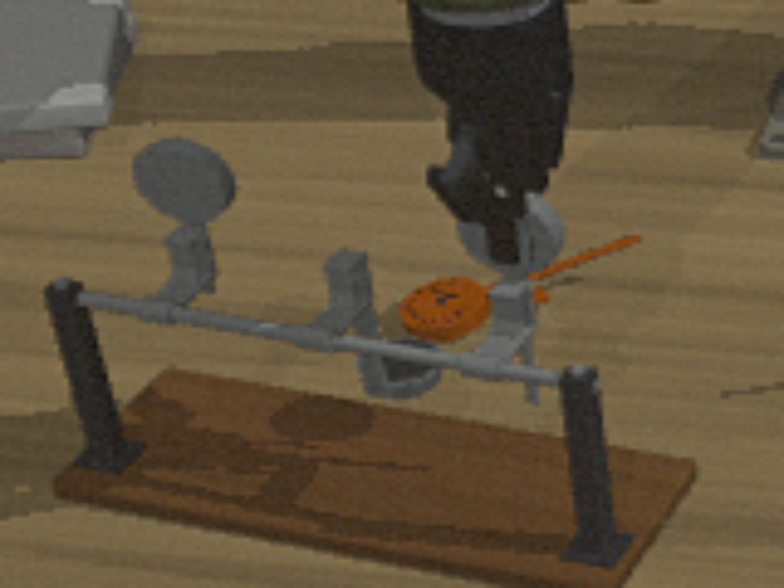

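>>> send_rows:
  steps:
    - [[0,0,-0.008],0]
    - [[0,0,-0.02],0]
    - [[0,0,-0.035],0]
    - [[0,0,-0.055],0]
    - [[0,0,-0.08],0]
    - [[0,0,-0.105],0]
    - [[0,0,-0.13],0]
    - [[0,0,-0.13],0]

```text
clock: 5.3
position: [0.5344, -0.1463, 0.3257]
ee_rot: [0.998, -0.064, 0.002, -0.0]
ft_force: [-0.6, 0.2, -1.0]
grip_width: 0.159
```

```bash
python3 go.py .533 -.148 .192 -7.5; python3 - <<'E'
from workcell import manip
import cv2,numpy as np
n="scene";p,d=manip.camera(n);i=manip.camera_info(n)
np.savez("s5.npz",p=p,d=d,K=i["intrinsics"],T=i["pose"])
cv2.imwrite("pics/s5.png",cv2.resize(p[90:270,105:265,::-1],None,fx=4.5,fy=3.3))
from h import cloud
W,p=cloud("s5");R=W.reshape(-1,3);k=(abs(R[:,0]-.535)<.05)&(abs(R[:,1]+.147)<.05)&(R[:,2]>.19)&(R[:,2]<.31);R=R[k]
for z in np.arange(.19,.31,.01):
    q=R[abs(R[:,2]-z)<.005]
    if len(q):print(z.round(3),len(q),np.median(q,0).round(4),q[:,1].min().round(4),q[:,1].max().round(4))
E
```

```text
pos [ 0.5344 -0.1463  0.3257] yaw -7.29 w 0.15860358830514779 shift [-0.0017  0.0019  0.1337] spin 0.0037
0.21 1 [ 0.5388 -0.1505  0.2138] -0.1505 -0.1505
0.22 10 [ 0.5371 -0.1496  0.2201] -0.1541 -0.1469
0.23 7 [ 0.5375 -0.1489  0.2296] -0.1527 -0.147
0.24 9 [ 0.5373 -0.1497  0.2399] -0.1531 -0.1484
0.25 9 [ 0.5372 -0.15    0.2501] -0.1529 -0.1467
0.26 5 [ 0.5392 -0.1506  0.2593] -0.1528 -0.1478
0.27 9 [ 0.5363 -0.1487  0.2678] -0.1511 -0.1462
0.28 15 [ 0.5487 -0.1494  0.2836] -0.1606 -0.1458
0.29 24 [ 0.5528 -0.1514  0.2889] -0.1614 -0.1458
0.3 24 [ 0.5523 -0.1517  0.2994] -0.1607 -0.1437
```

View pics/s5.png

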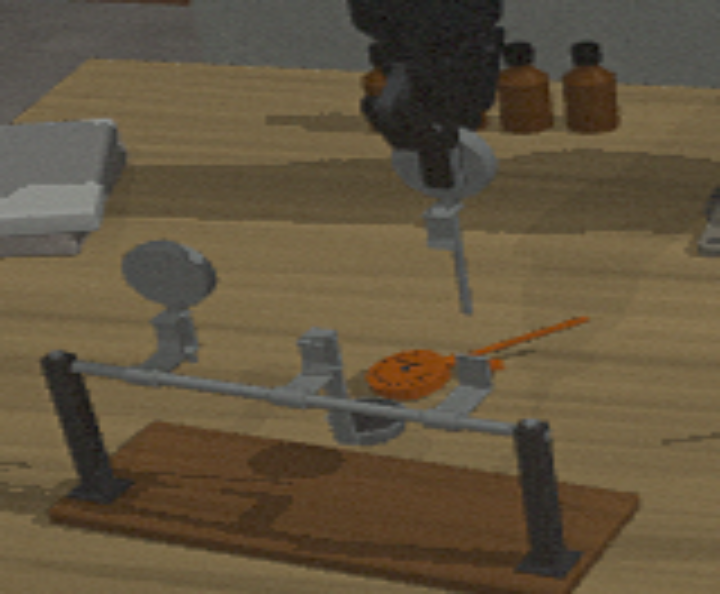

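```bash
python3 go.py .596 .277 .335 45
```

```text
pos [ 0.5339 -0.146   0.3242] yaw -7.28 w 0.15630384841057596 shift [ 0.008  -0.4275 -0.0107] spin -0.9125
```

>>> send_rows:
  steps:
    - [[0,-0.02,-0.01],0]
    - [[0,-0.06,-0.01],-0.1]
    - [[0.002,-0.11,-0.01],-0.22]
    - [[0.004,-0.16,-0.01],-0.35]
    - [[0.005,-0.215,-0.01],-0.48]
    - [[0.006,-0.27,-0.01],-0.61]
    - [[0.007,-0.325,-0.01],-0.74]
    - [[0.008,-0.375,-0.01],-0.85]

```text
clock: 6.35
position: [0.5887, 0.2272, 0.3322]
ee_rot: [0.935, 0.356, -0.001, -0.0]
ft_force: [0.0, 0.4, -0.7]
grip_width: 0.157
```

```bash
python3 go.py .596 .277 .335 45
```

```text
pos [0.5887 0.2272 0.3322] yaw 41.69 w 0.1574895159488274 shift [ 0.0386 -0.0323 -0.0028] spin -0.0578
```

>>> send_rows:
  steps:
    - [[0.01,-0.008,0],-0.02]
    - [[0.02,-0.016,0],-0.04]
    - [[0.03,-0.024,0],-0.058]
    - [[0.0385,-0.032,0.01],-0.058]
    - [[0.0385,-0.032,0.025],-0.058]
    - [[0.0385,-0.032,0.035],-0.058]
    - [[0.0385,-0.032,0.035],-0.058]
    - [[0.0385,-0.032,0.035],-0.058]

```text
clock: 7.35
position: [0.597, 0.2742, 0.2988]
ee_rot: [0.925, 0.38, 0.0, -0.0]
ft_force: [-0.5, 0.0, -0.5]
grip_width: 0.158
```

```bash
python3 go.py .596 .277 .174 45; python3 - <<'E'
from workcell import manip
import cv2,numpy as np
for n,(a,b,c,e) in (("scene",(120,300,300,460)),("top",(110,260,130,290))):
    p,d=manip.camera(n);i=manip.camera_info(n)
    np.savez(n+"6.npz",p=p,d=d,K=i["intrinsics"],T=i["pose"])
    cv2.imwrite(f"pics/{n}6.png",cv2.resize(p[a:b,c:e,::-1],None,fx=4,fy=3.3 if n=="scene" else 4))
    from h import cloud
    W,p=cloud(n+"6");R=W.reshape(-1,3);R=R[np.hypot(R[:,0]-.596,R[:,1]-.277)<.03]
    for z in np.arange(.19,.31,.01):
        q=R[abs(R[:,2]-z)<.005]
        if len(q):print(n,z.round(3),len(q),np.median(q,0).round(4),q[:,:2].min(0).round(4),q[:,:2].max(0).round(4))
E
```

```text
pos [0.597  0.2742 0.2988] yaw 44.71 w 0.1582611032579482 shift [ 0.0011 -0.0027  0.1248] spin -0.005
scene 0.19 10 [0.602  0.2714 0.1919] [0.5995 0.2688] [0.6055 0.2739]
scene 0.2 8 [0.6015 0.2709 0.1982] [0.5995 0.2684] [0.603  0.2731]
scene 0.21 8 [0.6032 0.2701 0.2097] [0.6013 0.2693] [0.6054 0.2722]
scene 0.22 9 [0.6015 0.2713 0.2196] [0.6004 0.2687] [0.6072 0.2738]
scene 0.23 9 [0.6025 0.2703 0.2291] [0.6003 0.2682] [0.6065 0.2729]
scene 0.24 10 [0.603  0.2715 0.2408] [0.5986 0.2692] [0.6077 0.2737]
scene 0.25 12 [0.6019 0.271  0.2501] [0.5986 0.2683] [0.6136 0.2883]
scene 0.26 33 [0.6125 0.2811 0.26  ] [0.6013 0.2697] [0.6209 0.29  ]
scene 0.27 33 [0.6107 0.2804 0.27  ] [0.6008 0.2687] [0.6178 0.2888]
scene 0.28 50 [0.6098 0.2782 0.2825] [0.5983 0.2658] [0.6222 0.29  ]
scene 0.29 20 [0.6081 0.274  0.2917] [0.5977 0.2651] [0.6213 0.2853]
scene 0.3 26 [0.6125 0.2689 0.3004] [0.6018 0.2562] [0.622  0.2881]
top 0.19 4 [0.5973 0.2706 0.1897] [0.5964 0.27  ] [0.6003 0.2729]
top 0.2 6 [0.597  0.2704 0.2008] [0.5956 0.2693] [0.5997 0.2738]
top 0.21 4 [0.5973 0.2705 0.2099] [0.5959 0.2698] [0.5998 0.2732]
top 0.22 3 [0.5967 0.2707 0.2204] [0.5958 0.2693] [0.5979 0.2714]
top 0.23 6 [0.5974 0.2704 0.2283] [0.5957 0.2689] [0.5995 0.2725]
top 0.24 5 [0.5968 0.2702 0.2401] [0.5952 0.2693] [0.6001 0.271 ]
top 0.25 3 [0.5981 0.2691 0.2503] [0.5973 0.2685] [0.5983 0.27  ]
top 0.26 1 [0.5992 0.269  0.2594] [0.5992 0.269 ] [0.5992 0.269 ]
top 0.29 2 [0.6    0.2609 0.2921] [0.599 0.26 ] [0.6011 0.2618]
top 0.3 15 [0.603  0.2573 0.3023] [0.5996 0.2519] [0.6095 0.2619]
```

View pics/scene6.png

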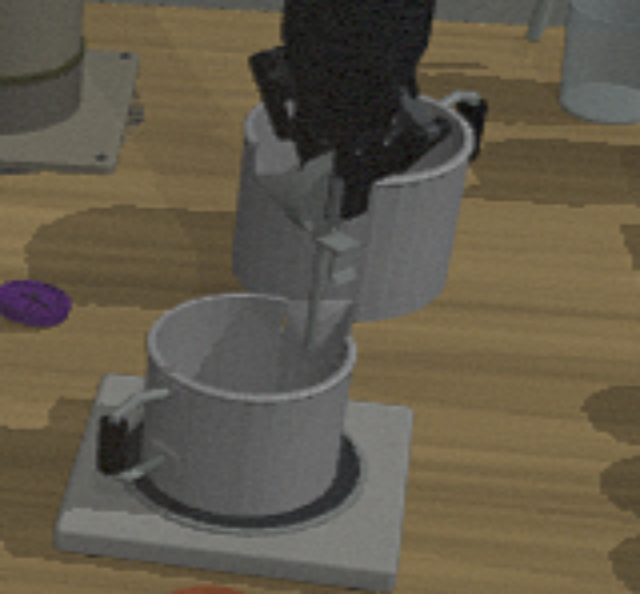

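View pics/top6.png

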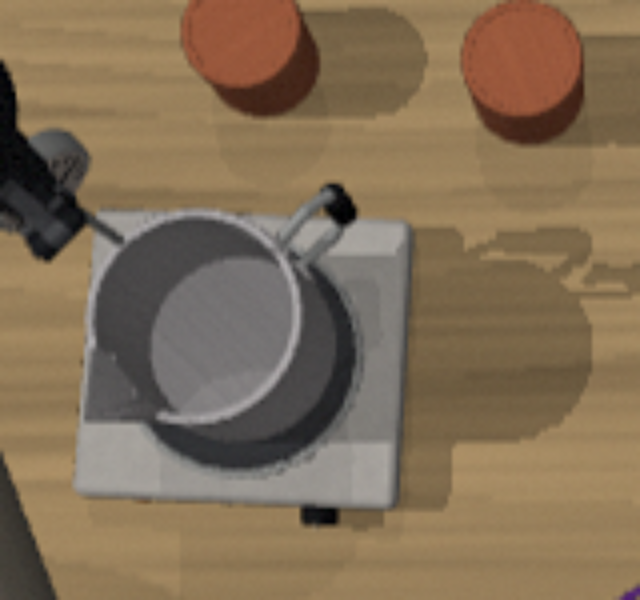

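>>> send_rows:
  steps:
    - [[0.0017,-0.0035,0],0]
    - [[0.0017,-0.0035,0.015],0]
    - [[0.0017,-0.0035,0.035],0]
    - [[0.0017,-0.0035,0.055],0]
    - [[0.0017,-0.0035,0.075],0]
    - [[0.0017,-0.0035,0.087],0]
    - [[0.0017,-0.0035,0.092],0]
    - [[0.0017,-0.0035,0.092],0]

```text
clock: 8.45
position: [0.5956, 0.2783, 0.2063]
ee_rot: [0.925, 0.381, 0.0, -0.0]
ft_force: [-0.2, -0.5, -0.2]
grip_width: 0.16
```

```bash
python3 go.py .596 .277 .174 45; python3 - <<'E'
from workcell import manip
import cv2,numpy as np
from h import cloud
for n,(a,b,c,e) in (("scene",(160,280,320,440)),("top",(120,240,130,250))):
    p,d=manip.camera(n);i=manip.camera_info(n)
    np.savez(n+"7.npz",p=p,d=d,K=i["intrinsics"],T=i["pose"])
    cv2.imwrite(f"pics/{n}7.png",cv2.resize(p[a:b,c:e,::-1],None,fx=5,fy=5,interpolation=2))
    W,p=cloud(n+"7");R=W.reshape(-1,3)
    dr=R[:,:2]-[.562,.2395];rad=dr@[.7071,.7071];tan=dr@[.7071,-.7071]
    for z in np.arange(.11,.21,.005):
        k=(abs(R[:,2]-z)<.0025)&(abs(tan)<.012)&(rad>.035)&(rad<.08)
        if k.sum():print(n,z.round(3),k.sum(),"rad",np.sort(rad[k]*1e3).round(0)[::max(1,k.sum()//12)])
E
```

```text
pos [0.5956 0.2783 0.2063] yaw 44.75 w 0.15956973565375704 shift [-0.0006  0.0012  0.0323] spin -0.0044
scene 0.11 10 rad [59. 59. 60. 61. 61. 61. 62. 62. 63. 63.]
scene 0.115 13 rad [58. 59. 59. 60. 60. 61. 61. 61. 61. 61. 61. 62. 63.]
scene 0.12 10 rad [57. 58. 59. 60. 60. 61. 61. 61. 61. 63.]
scene 0.125 8 rad [58. 60. 61. 61. 62. 62. 63. 64.]
scene 0.13 14 rad [58. 58. 59. 60. 60. 61. 61. 61. 61. 62. 62. 62. 64. 64.]
scene 0.135 8 rad [60. 60. 60. 62. 62. 62. 62. 63.]
scene 0.14 12 rad [59. 59. 59. 60. 60. 60. 61. 61. 61. 62. 62. 62.]
scene 0.145 9 rad [60. 61. 61. 61. 62. 62. 62. 63. 64.]
scene 0.15 12 rad [48. 50. 51. 51. 60. 61. 61. 61. 62. 63. 63. 63.]
scene 0.155 13 rad [50. 51. 52. 54. 55. 59. 59. 61. 61. 61. 63. 63. 63.]
scene 0.16 4 rad [54. 61. 70. 70.]
scene 0.165 14 rad [52. 53. 57. 66. 69. 69. 69. 70. 70. 70. 71. 71. 72. 72.]
scene 0.17 18 rad [52. 53. 53. 55. 55. 56. 64. 67. 68. 68. 68. 68. 69. 69. 69. 70. 70. 71.]
scene 0.175 11 rad [49. 51. 51. 53. 54. 66. 68. 68. 68. 69. 69.]
scene 0.18 13 rad [49. 50. 55. 55. 68. 68. 68. 69. 69. 69. 69. 70. 71.]
scene 0.185 8 rad [47. 67. 68. 68. 69. 69. 70. 70.]
scene 0.19 39 rad [49. 54. 56. 57. 60. 62. 63. 65. 66. 68. 69. 70. 71.]
scene 0.195 8 rad [54. 55. 56. 57. 58. 59. 63. 65.]
scene 0.2 6 rad [56. 56. 56. 58. 60. 60.]
scene 0.205 7 rad [57. 57. 58. 58. 58. 59. 64.]
top 0.11 4 rad [49. 56. 57. 57.]
top 0.115 7 rad [48. 50. 51. 56. 57. 57. 58.]
top 0.12 3 rad [48. 57. 58.]
top 0.125 5 rad [56. 57. 57. 57. 58.]
top 0.13 8 rad [47. 49. 49. 52. 55. 57. 57. 58.]
top 0.135 5 rad [48. 57. 57. 57. 58.]
top 0.14 5 rad [47. 49. 57. 57. 58.]
top 0.145 3 rad [57. 57. 57.]
top 0.15 6 rad [50. 56. 57. 57. 57. 57.]
top 0.155 8 rad [57. 58. 58. 59. 59. 59. 61. 61.]
top 0.16 1 rad [50.]
top 0.205 3 rad [43. 44. 44.]
```

View pics/scene7.png

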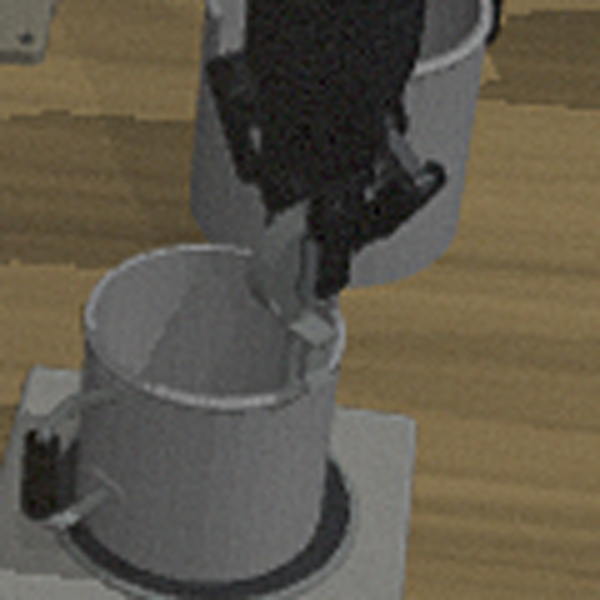

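View pics/top7.png

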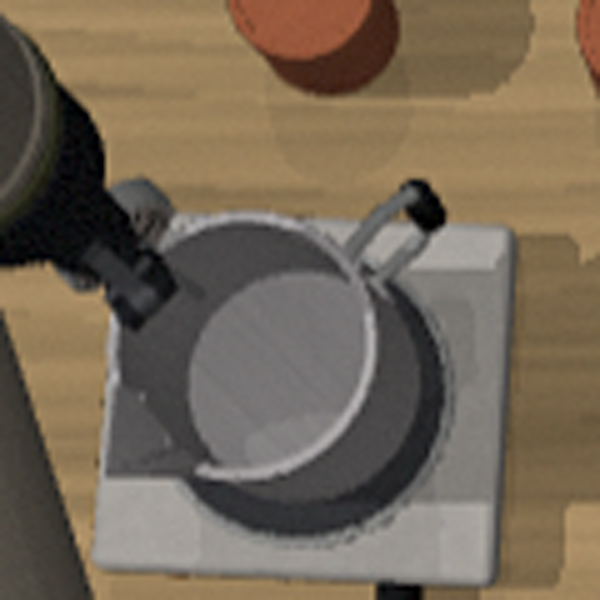

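>>> send_rows:
  steps:
    - [[0,0,0.006],0]
    - [[0,0,0.012],0]
    - [[0,0,0.018],0]
    - [[0,0,0.022],0]
    - [[0,0,0.025],0]
    - [[0,0,0.028],0]
    - [[0,0,0.03],0]
    - [[0,0,0.03],0]

```text
clock: 9.55
position: [0.5955, 0.2783, 0.1762]
ee_rot: [0.925, 0.381, -0.0, -0.0]
ft_force: [-0.9, -0.4, -1.3]
grip_width: 0.159
```

```bash
python3 go.py .596 .277 .174 45; python3 - <<'E'
from workcell import manip
import cv2,numpy as np
from h import cloud
print(manip.get_obs()["ft_force"])
for n,(a,b,c,e) in (("scene",(160,280,320,440)),):
    p,d=manip.camera(n);i=manip.camera_info(n)
    np.savez(n+"8.npz",p=p,d=d,K=i["intrinsics"],T=i["pose"])
    cv2.imwrite(f"pics/{n}8.png",cv2.resize(p[a:b,c:e,::-1],None,fx=5,fy=5,interpolation=2))
    W,p=cloud(n+"8");R=W.reshape(-1,3)
    dr=R[:,:2]-[.562,.2395];rad=dr@[.7071,.7071];tan=dr@[.7071,-.7071]
    for z in np.arange(.12,.18,.005):
        k=(abs(R[:,2]-z)<.0025)&(abs(tan)<.012)&(rad>.035)&(rad<.08)
        if k.sum():print(n,z.round(3),k.sum(),"rad",np.sort(rad[k]*1e3).round(0)[::max(1,k.sum()//12)])
E
```

```text
pos [0.5955 0.2783 0.1762] yaw 44.75 w 0.15934252326983217 shift [-0.0006  0.0012  0.0022] spin -0.0044
[-0.85132846 -0.36230093 -1.31232367]
scene 0.12 6 rad [57. 59. 60. 61. 61. 63.]
scene 0.125 4 rad [59. 61. 63. 63.]
scene 0.13 5 rad [59. 60. 62. 69. 70.]
scene 0.135 17 rad [58. 59. 59. 61. 64. 65. 68. 69. 69. 70. 70. 71. 71. 71. 71. 73. 75.]
scene 0.14 12 rad [59. 60. 62. 68. 68. 68. 69. 70. 71. 72. 72. 72.]
scene 0.145 20 rad [58. 59. 61. 61. 61. 65. 66. 67. 67. 67. 67. 67. 68. 68. 69. 69. 69. 69.
 70. 71.]
scene 0.15 15 rad [48. 53. 61. 61. 62. 66. 66. 67. 67. 67. 67. 68. 69. 69. 69.]
scene 0.155 6 rad [57. 61. 62. 67. 70. 70.]
scene 0.16 39 rad [52. 53. 56. 57. 58. 59. 62. 63. 65. 67. 68. 70. 71.]
scene 0.165 5 rad [56. 57. 57. 67. 68.]
scene 0.17 10 rad [56. 56. 56. 57. 58. 58. 58. 59. 59. 61.]
scene 0.175 3 rad [57. 58. 63.]
```

View pics/scene8.png

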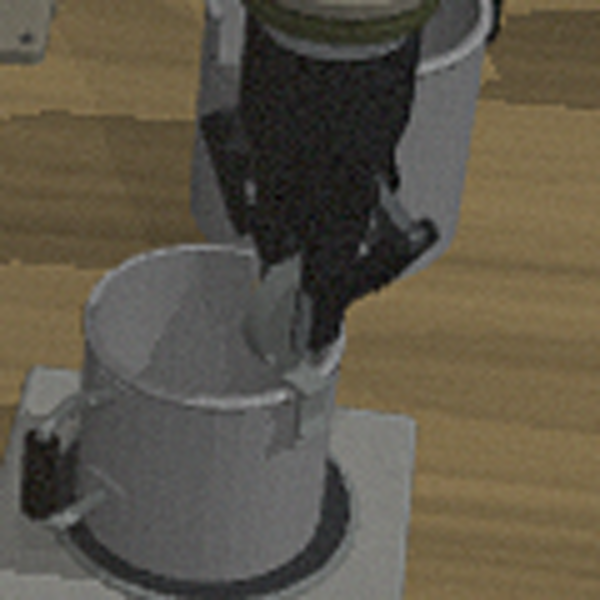

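Hooked over the rim (about image 305,390), tail outside; no contact load yet. Easing down until the force rises.

>>> send_rows:
  steps:
    - [[0,0,0.0005],0]
    - [[0,0,0.001],0]
    - [[0,0,0.0015],0]
    - [[0,0,0.002],0]
    - [[0,0,0.0025],0]
    - [[0,0,0.003],0]
    - [[0,0,0.003],0]
    - [[0,0,0.003],0]

```text
clock: 10.6
position: [0.5957, 0.2783, 0.1737]
ee_rot: [0.925, 0.381, 0.0, -0.0]
ft_force: [-2.2, 0.1, 4.5]
grip_width: 0.158
```

>>> send_rows:
  steps:
    - [[0,0,0],0]
    - [[0,0,0],0]
    - [[0,0,0],0]
    - [[0,0,0],0]
    - [[0,0,0],0]
    - [[0,0,0],0]
    - [[0,0,0],0]
    - [[0,0,0],0]
  hand: 0.55

```text
clock: 11.6
position: [0.5956, 0.2783, 0.1733]
ee_rot: [0.925, 0.381, 0.0, -0.0]
ft_force: [-0.5, -0.6, -1.2]
grip_width: 0.55
```

>>> send_rows:
  steps:
    - [[0,0,-0.005],0]
    - [[0,0,-0.015],0]
    - [[0,0,-0.03],0]
    - [[0,0,-0.05],0]
    - [[0,0,-0.08],0]
    - [[0,0,-0.12],0]
    - [[0,0,-0.16],0]
    - [[0,0,-0.2],0]

```text
clock: 12.6
position: [0.5954, 0.2781, 0.3761]
ee_rot: [0.925, 0.381, 0.001, -0.0]
ft_force: [1.3, -0.3, -0.0]
grip_width: 0.546
```

>>> send_rows:
  steps:
    - [[-0.03,0,0],0]
    - [[-0.08,0,0],0]
    - [[-0.13,0,0],0]
    - [[-0.17,0,0],0]
    - [[-0.2,0,0],0]
    - [[-0.2,0,0],0]
    - [[-0.2,0,0],0]
    - [[-0.2,0,0],0]

```text
clock: 13.6
position: [0.4539, 0.1381, 0.3732]
ee_rot: [0.925, 0.381, -0.0, 0.0]
ft_force: [-0.2, 0.0, 0.4]
grip_width: 0.547
```

```bash
python3 - <<'E'
from workcell import manip
import cv2,numpy as np
from h import cloud
o=manip.get_obs();print(o["ft_force"],o["clock"],o["joint_velocities"].round(3))
for n,(a,b,c,e) in (("scene",(160,280,320,440)),("top",(110,250,120,260))):
    p,d=manip.camera(n);i=manip.camera_info(n)
    np.savez(n+"9.npz",p=p,d=d,K=i["intrinsics"],T=i["pose"])
    cv2.imwrite(f"pics/{n}9.png",cv2.resize(p[a:b,c:e,::-1],None,fx=4.2,fy=4.2,interpolation=2))
    cv2.imwrite(f"pics/{n}9f.png",p[:,:,::-1])
    W,p=cloud(n+"9");R=W.reshape(-1,3)
    q=R[(R[:,2]>0.148)&(R[:,2]<.162)&(R[:,0]>.35)&(R[:,0]<.62)&(R[:,1]>.05)&(R[:,1]<0.35)]
    from scipy.optimize import least_squares
    f=lambda x:np.hypot(q[:,0]-x[0],q[:,1]-x[1])-x[2]
    print("pot",least_squares(f,[.562,.24,.06],loss="soft_l1",f_scale=.002).x.round(4))
    dr=R[:,:2]-[.562,.2395];rad=dr@[.7071,.7071];tan=dr@[.7071,-.7071]
    for z in np.arange(.06,.23,.01):
        k=(abs(R[:,2]-z)<.005)&(abs(tan)<.028)&(rad>.035)&(rad<.09)
        if k.sum():print(n,z.round(3),k.sum(),"rad",np.sort(rad[k]*1e3).round(0)[::max(1,k.sum()//10)],"tan",tan[k].min().round(3),tan[k].max().round(3))
    k=(rad>.03)&(rad<.09)&(abs(tan)<.035);print("top z",np.nanmax(R[k,2]))
E
```

```text
[-0.16547038  0.0161437   0.44602466] 13.6 [ 0.001  0.005 -0.001  0.004  0.002 -0.001  0.   ]
pot [0.5653 0.2386 0.0602]
scene 0.06 46 rad [54. 55. 56. 58. 59. 59. 60. 60. 60. 61. 62. 64.] tan -0.027 0.028
scene 0.07 41 rad [54. 56. 58. 59. 59. 60. 60. 61. 61. 62. 63.] tan -0.025 0.028
scene 0.08 51 rad [53. 56. 58. 59. 59. 60. 60. 61. 61. 63. 64.] tan -0.028 0.028
scene 0.09 52 rad [54. 55. 56. 59. 59. 59. 60. 60. 61. 62. 62.] tan -0.027 0.028
scene 0.1 45 rad [54. 56. 58. 59. 59. 59. 60. 60. 61. 61. 62. 64.] tan -0.024 0.027
scene 0.11 45 rad [53. 56. 58. 58. 59. 59. 59. 60. 61. 61. 62. 65.] tan -0.027 0.028
scene 0.12 35 rad [53. 55. 56. 58. 58. 58. 59. 60. 60. 61. 62. 63.] tan -0.025 0.027
scene 0.13 39 rad [55. 56. 57. 58. 59. 59. 60. 61. 61. 62. 69. 71. 73.] tan -0.022 0.027
scene 0.14 54 rad [55. 57. 58. 59. 61. 62. 66. 69. 69. 70. 72.] tan -0.025 0.027
scene 0.15 62 rad [46. 55. 56. 58. 59. 60. 61. 62. 67. 69. 70.] tan -0.027 0.027
scene 0.16 62 rad [51. 54. 55. 57. 58. 59. 61. 64. 66. 70. 72.] tan -0.028 0.027
scene 0.17 31 rad [43. 55. 55. 56. 56. 57. 58. 58. 59. 59. 60.] tan -0.018 0.022
scene 0.18 58 rad [43. 54. 55. 56. 56. 57. 57. 57. 57. 58. 58. 59.] tan -0.021 0.027
scene 0.19 65 rad [44. 53. 54. 55. 55. 56. 56. 57. 57. 57. 58.] tan -0.025 0.028
scene 0.2 65 rad [42. 45. 52. 54. 55. 55. 56. 56. 57. 57. 57.] tan -0.023 0.028
scene 0.21 80 rad [40. 44. 49. 52. 54. 55. 55. 56. 56. 57.] tan -0.019 0.028
scene 0.22 49 rad [43. 45. 46. 46. 47. 50. 51. 51. 53. 54. 55. 56. 58.] tan -0.014 0.018
top z 0.22200729371984806
pot [0.5627 0.2362 0.0577]
top 0.06 5 rad [50. 51. 53. 53. 53.] tan 0.021 0.028
top 0.07 5 rad [51. 52. 53. 53. 53.] tan 0.019 0.026
top 0.08 3 rad [52. 53. 53.] tan 0.023 0.027
top 0.09 2 rad [51. 53.] tan 0.023 0.027
top 0.1 2 rad [51. 51.] tan 0.025 0.027
top 0.11 1 rad [51.] tan 0.026 0.026
top 0.12 1 rad [50.] tan 0.028 0.028
top z 0.15722065686205766
```

View pics/scene9.png

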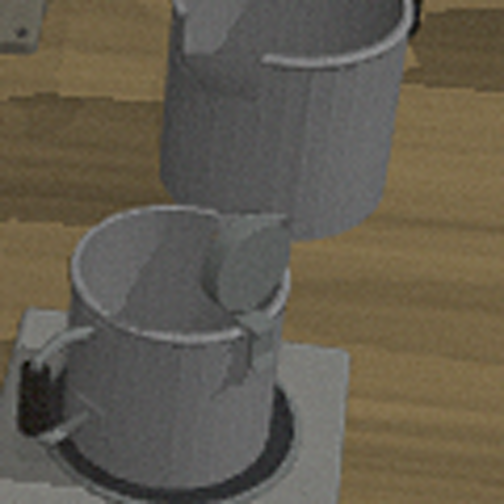

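View pics/top9.png

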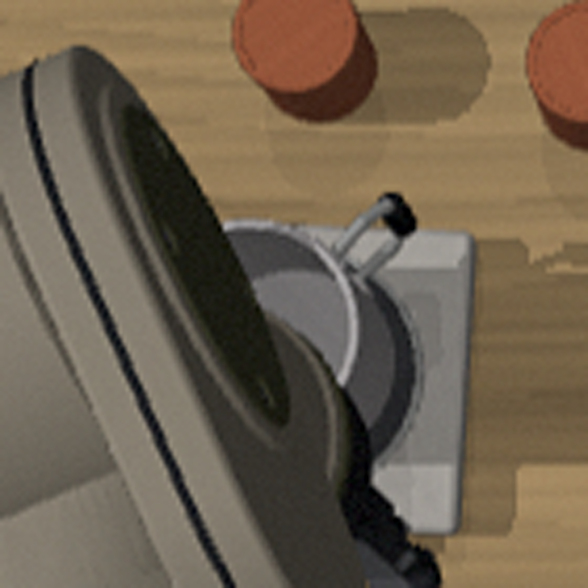

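View pics/scene9f.png

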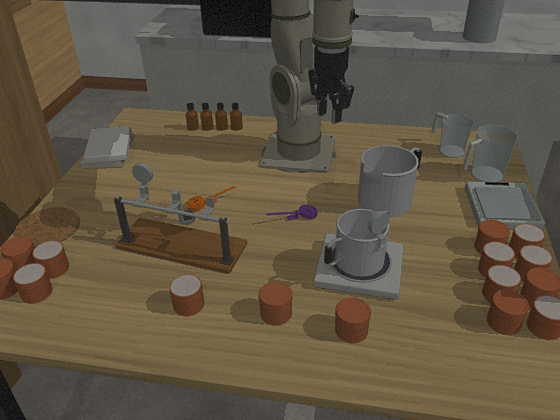

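```bash
python3 - <<'E'
from h import *
W,p=cloud("scene9");R=W.reshape(-1,3)
dr=R[:,:2]-[.562,.2395];rad=dr@[.7071,.7071];tan=dr@[.7071,-.7071]
k=(R[:,2]>.17)&(R[:,2]<.217)&(abs(tan)<.03)&(rad>.048)&(rad<.07)
X=np.c_[tan[k],R[k,2],np.ones(k.sum())];w=np.ones(k.sum(),bool)
for _ in range(8):
    s=np.linalg.lstsq(X[w],rad[k][w],rcond=None)[0];e=rad[k]-X@s;w=abs(e)<.003
print(s.round(3),w.sum(),"lean deg",np.degrees(np.arctan(s[1])))
t=tan[k][w];print("tan range",t.min(),t.max())
E
```

```text
[-0.02  -0.046  0.065] 247 lean deg -2.623004993492939
tan range -0.02451057571395715 0.028665360218215218
```

```bash
python3 - <<'E'
from workcell import manip
print(manip.hand_in())
E
```

```text
the job is handed in; nothing more can be done
None
```

The long thermometer now hangs on the pot's rim on a bare side, stem inside and tail outside. I handed the job in at about 14 s of the 51 s; no verdict is reported.

- **What I did:** I gripped the dial of the long-stem thermometer on the left-hand (+y) hook and lifted it straight off. I turned it 52° and hooked it over the rim on the bare side facing +x,+y. I held it until the clip touched the rim (about 6 N change at the wrist), then let go and backed the arm away.
- **Thermometer:** in the last scene view, the dial top is at 0.222 m. That is about 3 mm above the expected 0.219 m, the same offset it showed while hanging on its hook. It leans about 2.6° and sits about 2 mm off the middle of the bare side.
- **Pot:** the scene view puts it within about 1 mm of where it started.
- **Rack and tins:** the short thermometer, ladle and tins look unmoved in the picture, but I did not measure them again.
- **Check that disagreed:** the arm blocked most of the pot in the last top view. Its circle fit came out about 3–4 mm off the first one, with a smaller radius, so I relied on the scene view.

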